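# Open a tight jar of nail gel in its holder

### The job

Pick up the square teal jar with its black cap screwed on, and stand it fully home in the square well of the grey holder, which will keep it from turning. Then unscrew the tight cap anticlockwise, stop turning as soon as the thread lets go (well short of a third of a turn), and lift the cap straight off, leaving the jar seated. Finish while still holding the cap level just above the open jar, a finger's width or so over its mouth and clear of it; do not put it down, and leave the two polish bottles and the glass where they stand.

Things in the scene. Friction and masses are not known exactly. Their poses are not given: they have to be found in the camera images.
- jar_body (a point): Loose teal jar, 0.24 to 0.39 kg: square body 48 x 48 x 40 mm tall, above it a white round neck 30 mm across. This point is on the axis, half-way up the square body, 20 mm above the underside; z up, x and y square to the sides. Starts on the table, cap tight. It may be carried by its cap, which lifting does not loosen.
- jar_mouth (a point): Centre of the jar's mouth, at the top of the neck, hidden in the cap while that is on: 66 mm above the jar's underside. Same axes as jar_body. With the cap on, the neck shows for about 10 mm between the jar's shoulder and the cap.
- cap_center (a point): Centre (half-way up) of the round black screw cap: 46 mm across, 28 mm tall, 45 g. Tight, it is 49 mm above jar_body, and its x axis lies along the jar's. Seen from above it opens anticlockwise (positive about z); clockwise it is blocked. A sprung seal inside keeps it tight: up to about 0.5 N m to turn it. From 11 mm above its tight height it is off the neck.
- cap_mark (a point): Outer end of the white stripe on the cap's top, 21 mm from the axis and 14 mm above the cap's centre, on the cap's +x; it shows the turn. The thread lets go about 0.7 rad (40 degrees) from tight, relative to the jar; the seal then pushes the cap up about 1 mm and it lifts straight off. Beyond that it turns freely up to about 2.3 rad, where it is blocked.
- holder_well (a point): Centre of the floor of the square well in the grey holder, fixed to the table: 84 x 84 x 22 mm tall, floor 6 mm above the table. Well 54 x 54 mm in its lower 10 mm (3 mm play each side; the jar can turn 0.13 rad either way), flaring at 45 degrees to 66 x 66 mm. Axes square to its sides. Jar fits in all four square orientations; seated, jar_body is 20 mm above.
- polish_red: Bystander: small red nail polish bottle, 32 mm across, 74 mm tall with its black cap; origin at the centre of its underside.
- polish_yellow: Bystander: small yellow nail polish bottle, 32 mm across, 74 mm tall with its black cap; origin at the centre of its underside.
- tumbler: Bystander: drinking glass, 68 mm across the rim, 85 mm tall; origin at the centre of its underside.
There are look-alikes about, which are no part of the job. What is shaped like the part that bears cap_center but blue or pink is not meant.

How it is judged:
By the outcome, as a careful person would: the job done as asked, in the order asked, and still so for the second after the job is handed in, while the arm keeps its last pose, push and grip.
It also fails if it takes over 48 s, if anything falls off the work surface, if the arm or the gripper's body presses on something with over 40 N, if the wrist force passes 120 N, or if a joint passes its speed limit or range.

### The arm

A 6-joint arm with a two-finger parallel gripper is mounted at the origin on the work surface. World frame = base frame: x ahead of the robot, y to its left, z up, the work surface at z = 0. Lengths are in m, angles in rad, forces in N, time in s.
With the tool pointing down it reaches from about 0.3 to 0.875 m from the base axis. Payload 6.4 kg.
Tool frame: the origin (TCP) lies between the finger pads; the fingertips stand 25 mm ahead of it and the grasp point (between the pads) lies 6 mm ahead of it; z points along the fingers, y is the line along which they close (so a half turn about z gives the same grasp; the last joint's range is limited). The gripper opens to 85 mm and grips with 20 to 120 N. Pads are 22 mm wide; open, the fingers measure 114 mm over their backs; the gripper's body (76 mm by 85 mm) begins 54 mm behind the grasp point. The pads swing forward as they close: fully open they stand 13 mm farther back than shut.
Start: joints at [1.008, 0.181, 1.607, -0, 1.354, -0.206], TCP at [0.201, 0.539, 0.256] pointing down, gripper open.
Joint ranges: [-2.99, 2.99], [-0.89, 2.07], [0.3, 2.58], [-1.14, 4.28], [0, 2.63], [-3.12, 3.12]. Speed limits (rad/s): [2.57, 2.57, 3.01, 3.14, 3.14, 3.14].

### API

Orientations are given as a unit quaternion [w, x, y, z].
In Python, from bench import ctrl gives the robot as it stands.
- The arm moves only by the tool servo_tool, never from a script. Its argument "series" is text: rows parted by semicolons, each of 7 numbers parted by spaces: the gripper command: -1 is fully open, 1 is shut, values between are in proportion, then the shift along the tool's x, y, z in m, then the turn, a rotation vector about the tool's x, y, z in degrees. A call has 1 to 12 rows; each row is the pose to reach, as a shift and turn from the pose commanded when the call began, along the tool's axes at that moment; what a row does not reach only later rows make up. A row lasts 1/12 s, in which the tool goes at most 41.7 mm and 7.16 degrees, less where a joint would pass 70% of its speed; a pose out of reach is approached as far as the arm can. A call with a gripper value outside its range is refused whole. The fingers move at their own pace and stop on an object; the grip force is fixed at half the most. Time passes only in rows, so rows that repeat a pose let the fingers close. It gives the time, the measured TCP pose, the force, the opening and the grip force at its end, in the units of the state.
- ctrl.get_obs(): the state, without advancing time (a new reading comes with each control period).
- ctrl.camera(name): name is "scene" or "top" or "wrist"; returns a dict with "img" (480x640x3 uint8, red, green, blue), "z_map" (480x640 float32, m along the optical axis (not along the pixel's ray), 0 where there is no reading), "fovy" (degrees; the focal length in pixels is half the picture's height over the tangent of half this angle, whatever the lens; pixels are square), "cx", "cy" (the principal point, pixels), "extrinsics" (4x4, takes a point from camera to world coordinates); the wrist camera has in their place "T_tool_cam" (4x4, takes a point from camera to tool coordinates, whose origin is the TCP and whose axes are the flange's). Camera axes: x right, y down, z forward; pixel columns grow to the right and rows downward; lengths in m; the calibration is good to about 2 mm. A picture is of the moment at which its call begins: read the wrist's pose just before it.
- ctrl.hand_in(): hands the job in; it is judged then, once.
The state is a dict: "time_s": time; "q": joint angles; "dq": joint speeds; "joint_efforts": joint torques, N m; "eef_pos": TCP position; "eef_rot": TCP orientation; "wrist_force": force on the tool from outside, world axes, zero at the start; "torque": the same for the moment, N m; "opening": opening from 0.0 (shut) to 1.0 (fully open); "grasp_force": force on a finger pad.
Only numpy, scipy, OpenCV 4.12 (cv2) and the standard library are available. Lean on these libraries where they do the work, as an engineer would, in place of code of your own. Each camera call takes 0.05 s, during which the arm holds its last target. There are 200 camera calls.

## Working session

There is one attempt and no reset: what is moved stays moved. The work goes in short steps, Python scripts to look and compute and a tool call to move; the robot and the scene stay as the last step left them, time stands still between calls to the robot, and variables do not carry over. Pictures are saved under pics/ and viewed, at most 10 in all, crops included, and the job is handed in when it is done.

Besides the shell and the picture viewer there is one more tool, called as name(argument=value, ...) on one line, values as JSON. servo_tool: Moves the arm, as the interface text tells. Its arguments: {"type":"object","properties":{"series":{"type":"string"}},"required":["series"]}

```bash
mkdir -p pics; cat > h.py <<'E'
import numpy as np, cv2
from bench import ctrl
from scipy.spatial.transform import Rotation as R
def tool():
    o=ctrl.get_obs(); q=o["eef_rot"]; T=np.eye(4)
    T[:3,:3]=R.from_quat([q[1],q[2],q[3],q[0]]).as_matrix(); T[:3,3]=o["eef_pos"]; return T
def cam(n):
    T=tool() if n=="wrist" else None
    c=ctrl.camera(n); c["X"]=T@c["T_tool_cam"] if n=="wrist" else c["extrinsics"]
    c["f"]=240/np.tan(np.radians(c["fovy"])/2); return c
def save(c,n): cv2.imwrite("pics/"+n,c["img"][:,:,::-1])
def cloud(c):
    v,u=np.mgrid[:480,:640]; z=c["z_map"]
    p=np.stack([(u-c["cx"])/c["f"]*z,(v-c["cy"])/c["f"]*z,z],-1)
    return p@c["X"][:3,:3].T+c["X"][:3,3]
def plane(c,uv,h):
    uv=np.atleast_2d(uv).astype(float)
    d=np.c_[(uv[:,0]-c["cx"])/c["f"],(uv[:,1]-c["cy"])/c["f"],np.ones(len(uv))]@c["X"][:3,:3].T
    o=c["X"][:3,3]; return o+d*((h-o[2])/d[:,2])[:,None]
def blobs(m,amin=60):
    n,l,s,ce=cv2.connectedComponentsWithStats(m.astype(np.uint8))
    return [(l==i,s[i],ce[i]) for i in range(1,n) if s[i][4]>amin]
E
python3 - <<'E'
from h import *
t=cam("top"); s=cam("scene"); save(t,"top0.png"); save(s,"scene0.png")
for c in(t,s):print(c["fovy"],c["X"].round(3).tolist())
o=ctrl.get_obs();print(o)
E
```

```text
45.64164154767179 [[0.028, -0.987, 0.157, 0.468], [-1.0, -0.029, -0.005, 0.017], [0.01, -0.157, -0.988, 1.029], [0.0, 0.0, 0.0, 1.0]]
55.76555119764055 [[0.553, 0.662, -0.506, 0.965], [0.833, -0.449, 0.322, -0.228], [-0.014, -0.6, -0.8, 0.652], [0.0, 0.0, 0.0, 1.0]]
{'time_s': 0.1, 'q': array([ 1.00769596e+00,  1.81464022e-01,  1.60790244e+00,  1.08476419e-05,
        1.35382644e+00, -2.06299806e-01]), 'dq': array([-0.00088853, -0.00374206, -0.00086095,  0.00132363, -0.0005714 ,
       -0.00045137]), 'joint_efforts': array([-2.08159572e-04, -4.45872045e+01, -3.52236843e+01, -3.71915603e-04,
        4.09369051e-03, -2.91267793e-05]), 'eef_pos': array([0.20056362, 0.53839439, 0.25547845]), 'eef_rot': array([-3.05180772e-04,  1.77456567e-01,  9.84128308e-01, -7.39657977e-04]), 'wrist_force': array([-0.43231458,  0.24438935,  0.39878006]), 'torque': array([ 0.05934279,  0.05045252, -0.01868784]), 'grasp_force': 0.0, 'opening': 1.000726312372545}
```

View pics/top0.png

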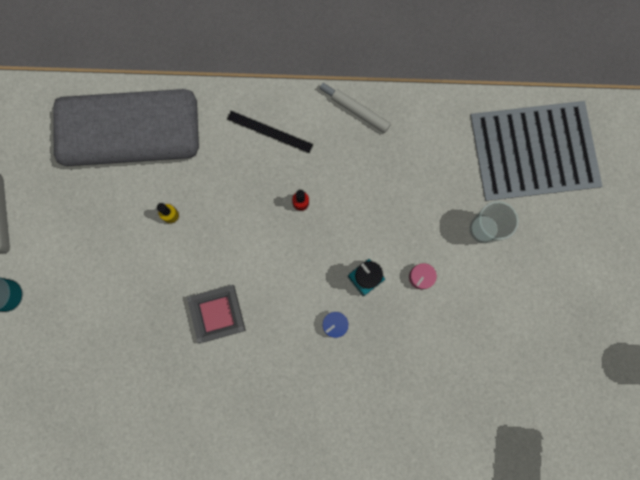

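View pics/scene0.png

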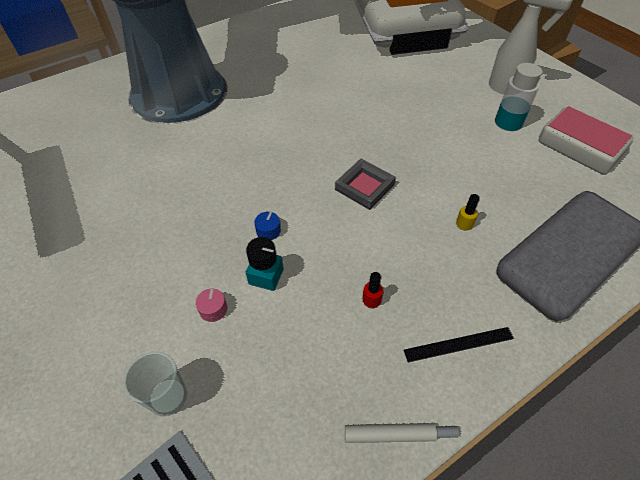

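The top view shows the capped jar at about (368,275) and the holder at (215,314). The blue cap is at (335,324), the pink one at (423,276), red polish at (300,200), yellow at (168,212) and the glass at (485,228). The scene view agrees: jar (263,262), holder (365,183). Next I'll measure from both views.

```bash
python3 - <<'E'
from h import *
def tri(c1,p1,c2,p2):
    o=[];d=[]
    for c,p in((c1,p1),(c2,p2)):
        v=c["X"][:3,:3]@np.array([(p[0]-c["cx"])/c["f"],(p[1]-c["cy"])/c["f"],1]);d.append(v/np.linalg.norm(v));o.append(c["X"][:3,3])
    ts=np.linalg.lstsq(np.c_[d[0],-d[1]],o[1]-o[0],rcond=None)[0]
    a,b=o[0]+ts[0]*d[0],o[1]+ts[1]*d[1];return ((a+b)/2).round(4),np.linalg.norm(a-b).round(4)
P={}
for n,roi,hr in(("top",(340,250,400,305),(175,280,255,350)),("scene",(235,225,295,295),(325,150,405,215))):
    c=cam(n); im=c["img"].astype(int); mx=im.max(2); mn=im.min(2)
    m=np.zeros(mx.shape,bool); m[roi[1]:roi[3],roi[0]:roi[2]]=1
    w=cloud(c)
    k=max(blobs(m&(mx<45),20),key=lambda b:b[1][4]); print(n,"black",k[1],k[2].round(1))
    ys,xs=np.where(k[0]); box=np.zeros_like(m); box[ys.min():ys.max()+1,xs.min():xs.max()+1]=1
    hull=cv2.convexHull(np.c_[xs,ys].astype(np.int32)); hm=np.zeros(mx.shape,np.uint8); cv2.fillConvexPoly(hm,hull,1)
    st=(hm>0)&(mn>90); y,x=np.where(st); print("stripe px",len(x),x.mean(),y.mean())
    q=plane(c,np.c_[x,y],.083); u,s,vt=np.linalg.svd(q[:,:2]-q[:,:2].mean(0),full_matrices=False)
    print(" stripe dir deg",np.degrees(np.arctan2(vt[0][1],vt[0][0])),"mean",q.mean(0).round(4))
    hz=w[(hm>0)&(c["z_map"]>0)]; t=hz[hz[:,2]>.075]; print(" depth cap top z",np.median(t[:,2]) if len(t) else None,len(t),"xy mid",((t[:,:2].max(0)+t[:,:2].min(0))/2).round(4) if len(t) else "")
    P[n]=(c,(x.mean(),y.mean()))
    m[:]=0; m[hr[1]:hr[3],hr[0]:hr[2]]=1
    red=m&(im[:,:,0]>im[:,:,1]+40); k=max(blobs(red,20),key=lambda b:b[1][4]); print(" floor px",k[2].round(1))
    q=plane(c,np.argwhere(k[0])[:,::-1],.006); r=cv2.minAreaRect((q[:,:2]*1000).astype(np.float32)); print(" floor rect",r)
    ring=m&(mx<105)&(mx-mn<25); ring=max(blobs(ring|red,20),key=lambda b:b[1][4])[0]
    q=plane(c,np.argwhere(ring)[:,::-1],.022); print(" outer rect@.022",cv2.minAreaRect((q[:,:2]*1000).astype(np.float32)))
    d=w[m&(w[:,:,2]>.017)&(w[:,:,2]<.03)]; print(" rim depth z",np.median(d[:,2]),cv2.minAreaRect((d[:,:2]*1000).astype(np.float32)))
    P[n]+=(k[2],)
a,b=P["top"],P["scene"]
print("stripe tri",tri(a[0],a[1],b[0],b[1])); print("floor tri",tri(a[0],a[2],b[0],b[2]))
E
```

```text
top black [355 262  27  26 490] [368.3 275.4]
stripe px 31 365.0 268.0
 stripe dir deg -139.34212953978826 mean [ 0.5788 -0.074   0.083 ]
 depth cap top z 0.08360425834783847 523 xy mid [ 0.5684 -0.0802]
 floor px [216. 314.]
 floor rect ((498.178466796875, 182.25741577148438), (50.072574615478516, 48.4440803527832), 17.34018325805664)
 outer rect@.022 ((497.92626953125, 184.00144958496094), (85.08721923828125, 92.7886734008789), 16.768253326416016)
 rim depth z 0.02178949871446867 ((499.23187255859375, 180.77442932128906), (84.30418395996094, 84.56441497802734), 17.164016723632812)
scene black [247 237  30  34 767] [261.1 253.5]
stripe px 31 266.5483870967742 249.80645161290323
 stripe dir deg 49.9649246042726 mean [ 0.5783 -0.0763  0.083 ]
 depth cap top z 0.08190122528713861 596 xy mid [ 0.5708 -0.0831]
 floor px [365.1 183.7]
 floor rect ((495.5321350097656, 182.61767578125), (47.72862243652344, 44.357948303222656), 17.19797134399414)
 outer rect@.022 ((506.6141052246094, 174.17552185058594), (96.74871063232422, 100.00721740722656), 17.075340270996094)
 rim depth z 0.02049964076974997 ((497.8516540527344, 180.86810302734375), (85.773681640625, 87.5052490234375), 17.597440719604492)
stripe tri (array([ 0.5784, -0.0751,  0.0824]), np.float64(0.0022))
floor tri (array([0.4977, 0.1818, 0.0076]), np.float64(0.0008))
```

servo_tool(series="-1 -.56 -.45 .04 0 0 24; -1 -.56 -.45 .04 0 0 24; -1 -.56 -.45 .04 0 0 24; -1 -.56 -.45 .04 0 0 24; -1 -.56 -.45 .04 0 0 24; -1 -.56 -.45 .04 0 0 24; -1 -.56 -.45 .04 0 0 24; -1 -.56 -.45 .04 0 0 24; -1 -.56 -.45 .04 0 0 24; -1 -.56 -.45 .04 0 0 24; -1 -.56 -.45 .04 0 0 24; -1 -.56 -.45 .04 0 0 24")

```text
time_s: 1.2
eef_pos: [0.4569, 0.1079, 0.2286]
eef_rot: [0.0, 0.378, 0.926, 0.0]
wrist_force: [1.2, 0.4, -0.2]
opening: 1.002
grasp_force: 0.0
```

servo_tool(series="-1 -.213 -.057 .03 0 0 0; -1 -.213 -.057 .03 0 0 0; -1 -.213 -.057 .03 0 0 0; -1 -.213 -.057 .03 0 0 0; -1 -.213 -.057 .03 0 0 0; -1 -.213 -.057 .03 0 0 0; -1 -.213 -.057 .03 0 0 0; -1 -.213 -.057 .03 0 0 0; -1 -.213 -.057 .03 0 0 0")

```text
time_s: 1.95
eef_pos: [0.5677, -0.0788, 0.1983]
eef_rot: [-0.001, 0.378, 0.926, 0.0]
wrist_force: [0.7, 0.8, 0.6]
opening: 1.004
grasp_force: 0.0
```

```bash
python3 - <<'E'
from h import *
c=cam("wrist"); save(c,"w1.png"); print(tool().round(4).tolist(),c["T_tool_cam"].round(3).tolist(),c["fovy"])
w=cloud(c); im=c["img"].astype(int); ok=c["z_map"]>0
t=ok&(w[:,:,2]>.075)&(w[:,:,2]<.095)&(np.hypot(w[:,:,0]-.569,w[:,:,1]+.082)<.05)
p=w[t]; print("cap top",len(p),p[:,2].mean() if len(p) else 0, cv2.minEnclosingCircle((p[:,:2]*1000).astype(np.float32)) if len(p) else 0)
st=t&(im.min(2)>100); q=w[st]; print("stripe",len(q))
if len(q):
    u,s,v=np.linalg.svd(q[:,:2]-q[:,:2].mean(0),full_matrices=False); print(np.degrees(np.arctan2(v[0][1],v[0][0])),q.mean(0))
s=ok&(w[:,:,2]>.035)&(w[:,:,2]<.045)&(np.hypot(w[:,:,0]-.569,w[:,:,1]+.082)<.05); p=w[s]
print("shoulder",len(p),p[:,2].mean(),cv2.minAreaRect((p[:,:2]*1000).astype(np.float32)))
E
```

```text
[[-0.7149, 0.6992, -0.0005, 0.5677], [0.6992, 0.7149, 0.0006, -0.0784], [0.0008, 0.0, -1.0, 0.1985], [0.0, 0.0, 0.0, 1.0]] [[0.0, -0.949, -0.315, 0.081], [1.0, 0.0, -0.0, 0.0], [0.001, -0.315, 0.949, -0.117], [0.0, 0.0, 0.0, 1.0]] 65.60133704194108
cap top 3557 0.0826893174284279 ((569.2008056640625, -81.88864135742188), 23.017301559448242)
stripe 175
-140.28045271732023 [ 0.57945672 -0.07436495  0.0832864 ]
shoulder 859 0.03924292269891349 ((560.6561889648438, -71.87989807128906), (48.486183166503906, 23.782852172851562), 42.77815628051758)
```

View pics/w1.png

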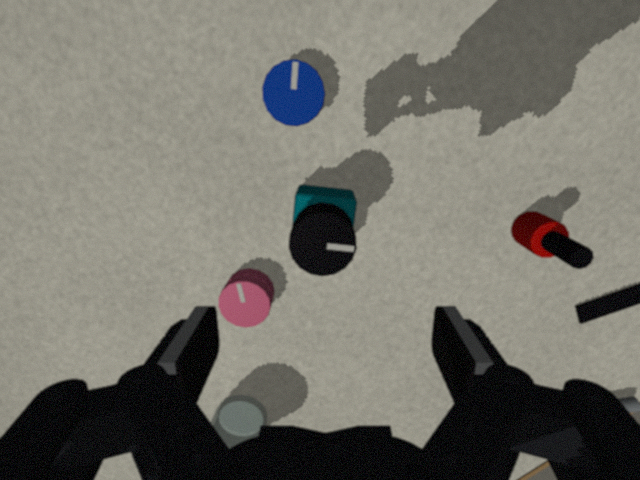

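The wrist view shows the jar's cap at (322,240) with its stripe pointing right, and open space for both fingers. The jar's yaw is about 42°. Now I'll descend and grip.

servo_tool(series="-1 -.003 -.0015 .04 0 0 0; -1 -.003 -.0015 .08 0 0 0; -1 -.003 -.0015 .105 0 0 0; -1 -.003 -.0015 .12 0 0 0; -1 -.003 -.0015 .12 0 0 0; -1 -.003 -.0015 .12 0 0 0; 1 -.003 -.0015 .12 0 0 0; 1 -.003 -.0015 .12 0 0 0; 1 -.003 -.0015 .12 0 0 0; 1 -.003 -.0015 .12 0 0 0; 1 -.003 -.0015 .12 0 0 0; 1 -.003 -.0015 .12 0 0 0")

```text
time_s: 3.0
eef_pos: [0.5704, -0.0836, 0.0804]
eef_rot: [0.001, 0.378, 0.926, -0.0]
wrist_force: [-1.7, 0.1, 6.6]
opening: 0.519
grasp_force: 60.1
```

servo_tool(series="1 0 0 0 0 0 0; 1 0 0 0 0 0 0; 1 0 0 0 0 0 0; 1 0 0 0 0 0 0")

```text
time_s: 3.33
eef_pos: [0.5704, -0.0836, 0.0803]
eef_rot: [0.001, 0.378, 0.926, -0.0]
wrist_force: [-2.0, 0.1, 6.2]
opening: 0.518
grasp_force: 60.1
```

servo_tool(series="1 0 0 -.02 0 0 0; 1 0 0 -.05 0 0 0; 1 .01 .006 -.08 0 0 0; 1 .04 .024 -.09 0 0 5; 1 .07 .041 -.09 0 0 10; 1 .1 .059 -.09 0 0 15; 1 .13 .076 -.09 0 0 20; 1 .16 .094 -.09 0 0 25; 1 .19 .112 -.09 0 0 25; 1 .22 .129 -.09 0 0 25; 1 .2365 .139 -.09 0 0 25; 1 .2365 .139 -.09 0 0 25")

```text
time_s: 4.33
eef_pos: [0.4959, 0.1853, 0.1683]
eef_rot: [-0.001, 0.568, 0.823, 0.0]
wrist_force: [-0.0, 0.2, -3.9]
opening: 0.516
grasp_force: 62.4
```

servo_tool(series="1 0 0 0 0 0 0; 1 0 0 0 0 0 0; 1 0 0 0 0 0 0")

```text
time_s: 4.58
eef_pos: [0.4983, 0.1807, 0.1685]
eef_rot: [0.0, 0.57, 0.822, -0.0]
wrist_force: [0.4, 0.5, -4.6]
opening: 0.523
grasp_force: 62.4
```

```bash
cat > look.py <<'E'
from h import *
import sys
def main(name):
    c=cam("wrist"); save(c,name); T=tool(); print(T.round(4).tolist())
    for n in("wrist","scene","top"):
        k=c if n=="wrist" else cam(n); w=cloud(k); im=k["img"].astype(int); ok=k["z_map"]>0
        if n!="wrist": save(k,n+name)
        near=ok&(np.hypot(w[:,:,0]-T[0,3],w[:,:,1]-T[1,3])<.06)
        teal=near&(im[:,:,2]>im[:,:,0]+25)&(im[:,:,1]>im[:,:,0]+25)
        p=w[teal]
        if len(p)>50:
            print(n,"teal",len(p),"z",np.percentile(p[:,2],[1,50,99]).round(4),cv2.minAreaRect((p[:,:2]*1000).astype(np.float32)))
            for lo in np.arange(.0,.14,.01):
                s=p[(p[:,2]>lo)&(p[:,2]<lo+.01)]
                if len(s)>150 and n=="scene":
                    # visible faces: fit the rectangle
                    print("  z",lo.round(2),cv2.minAreaRect((s[:,:2]*1000).astype(np.float32)))
            if n=="wrist":
                zt=np.percentile(p[:,2],97); s=p[abs(p[:,2]-zt)<.004]; print(" shoulder",zt,len(s),cv2.minAreaRect((s[:,:2]*1000).astype(np.float32)))
        r=ok&(w[:,:,2]>.018)&(w[:,:,2]<.026)&(np.hypot(w[:,:,0]-.498,w[:,:,1]-.181)<.065)
        q=w[r]; 
        if len(q)>50: print(n,"rim",len(q),q[:,2].mean(),cv2.minAreaRect((q[:,:2]*1000).astype(np.float32)))
main(sys.argv[1])
E
python3 look.py w2.png
```

```text
[[-0.3497, 0.9369, -0.0, 0.4983], [0.9369, 0.3497, -0.0003, 0.1806], [-0.0002, -0.0001, -1.0, 0.1685], [0.0, 0.0, 0.0, 1.0]]
wrist teal 4379 z [0.0953 0.1267 0.1435] ((494.5732421875, 194.2328338623047), (46.72413635253906, 25.853633880615234), 15.163291931152344)
 shoulder 0.13181695005145147 1243 ((493.7203369140625, 197.11790466308594), (45.390228271484375, 20.52526092529297), 20.897037506103516)
wrist rim 4010 0.021244696627336378 ((497.9638366699219, 180.95599365234375), (84.11188507080078, 84.15898132324219), 17.04463005065918)
scene teal 802 z [0.0902 0.1175 0.1347] ((493.3832702636719, 180.46829223632812), (78.72782897949219, 54.29026412963867), 2.1488125324249268)
  z 0.12 ((499.43817138671875, 180.8603057861328), (47.98591995239258, 47.35002899169922), 14.06239128112793)
scene rim 714 0.02061487044263195 ((497.96234130859375, 180.50784301757812), (85.62228393554688, 86.7509765625), 16.485950469970703)
top teal 182 z [0.1115 0.1277 0.1557] ((502.3519592285156, 162.3730010986328), (47.60322189331055, 12.192103385925293), 5.96806001663208)
top rim 619 0.021885833137332434 ((503.3814392089844, 166.98992919921875), (84.33464050292969, 56.39295196533203), 16.376890182495117)
```

View pics/w2.png

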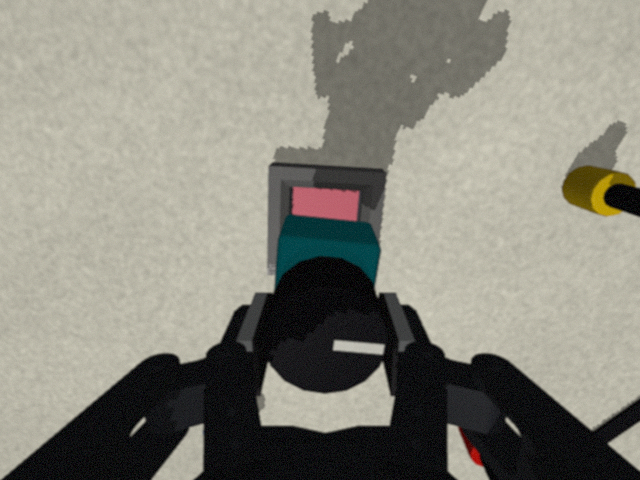

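The wrist view shows the well at (325,205), with the jar above it at nearly the same yaw (about 15° against 17°). I'll turn 2° anticlockwise and lower it.

servo_tool(series="1 -.001 0 0.01 0 0 -2; 1 -.001 0 .03 0 0 -2; 1 -.001 0 .05 0 0 -2; 1 -.001 0 .06 0 0 -2; 1 -.001 0 .067 0 0 -2; 1 -.001 0 .073 0 0 -2; 1 -.001 0 .077 0 0 -2; 1 -.001 0 .080 0 0 -2; 1 -.001 0 .082 0 0 -2; 1 -.001 0 .082 0 0 -2; 1 -.001 0 .082 0 0 -2")

```text
time_s: 5.65
eef_pos: [0.4987, 0.1808, 0.087]
eef_rot: [0.0, 0.555, 0.832, 0.0]
wrist_force: [0.0, -0.4, -3.8]
opening: 0.52
grasp_force: 62.6
```

```bash
python3 look.py w3.png; python3 -c "
from h import *;o=ctrl.get_obs();print(o['wrist_force'],o['torque'],o['q'])"
```

```text
[[-0.3837, 0.9235, 0.0009, 0.4987], [0.9235, 0.3837, 0.0001, 0.1808], [-0.0003, 0.0008, -1.0, 0.087], [0.0, 0.0, 0.0, 1.0]]
wrist teal 4489 z [0.0136 0.0452 0.0623] ((495.8248596191406, 183.26853942871094), (51.333221435546875, 47.06979751586914), 16.700775146484375)
 shoulder 0.05063585948046238 988 ((494.2897644042969, 194.11129760742188), (44.24858474731445, 22.48682403564453), 14.620802879333496)
wrist rim 8266 0.021215331917865177 ((495.37548828125, 189.46409606933594), (84.5201644897461, 66.4459228515625), 17.1231632232666)
scene teal 634 z [0.0102 0.0362 0.0528] ((501.3285217285156, 174.74234008789062), (70.98049926757812, 45.376243591308594), 29.439924240112305)
  z 0.04 ((500.31378173828125, 179.25564575195312), (47.3360595703125, 43.45813751220703), 16.740806579589844)
scene rim 622 0.02091826695947548 ((497.80865478515625, 180.17144775390625), (86.34095001220703, 85.70699310302734), 16.72926139831543)
top teal 56 z [0.0359 0.0455 0.051 ] ((498.4065246582031, 158.15325927734375), (32.82453155517578, 6.42108154296875), 4.535880088806152)
top rim 511 0.0219523000979425 ((505.93414306640625, 158.441650390625), (84.00914764404297, 38.24619674682617), 16.405656814575195)
[-0.56671492 -0.04011994 -4.17752515] [-0.01684152  0.02116287  0.01424285] [ 1.23963491e-01  3.03464052e-01  1.84038414e+00 -5.78291359e-05
  9.97068989e-01 -2.69794531e-01]
```

servo_tool(series="1 0 0 .001 0 0 0; 1 0 0 .002 0 0 0; 1 0 0 .003 0 0 0; 1 0 0 .003 0 0 0; 1 0 0 .003 0 0 0")

```text
time_s: 6.22
eef_pos: [0.499, 0.1811, 0.0862]
eef_rot: [0.0, 0.555, 0.832, 0.0]
wrist_force: [-9.3, -1.1, 19.1]
opening: 0.52
grasp_force: 64.7
```

Seated: the height is 86.2 mm against 86.3 mm expected, and it pushes back. I'll ease the push and start unscrewing.

servo_tool(series="1 0 0 -.0015 0 0 0; 1 0 0 -.0015 0 0 -5; 1 0 0 -.0015 0 0 -10; 1 0 0 -.0015 0 0 -15; 1 0 0 -.0015 0 0 -20; 1 0 0 -.0015 0 0 -25; 1 0 0 -.0015 0 0 -30; 1 0 0 -.0015 0 0 -30; 1 0 0 -.0015 0 0 -30")

```text
time_s: 6.97
eef_pos: [0.4999, 0.1808, 0.0866]
eef_rot: [0.002, 0.321, 0.947, 0.001]
wrist_force: [-1.1, -1.0, 5.4]
opening: 0.514
grasp_force: 63.3
```

```bash
cat > st.py <<'E'
from h import *
o=ctrl.get_obs();T=tool();print(o['time_s'],o['eef_pos'].round(4),'F',o['wrist_force'].round(1),'M',o['torque'].round(3),'yaw_y',np.degrees(np.arctan2(T[1,1],T[0,1])).round(1))
c=cam("wrist");w=cloud(c);im=c["img"].astype(int);d=np.hypot(w[:,:,0]-T[0,3],w[:,:,1]-T[1,3])
t=(c["z_map"]>0)&(d<.026)&(abs(w[:,:,2]-T[2,3])<.012)
s=t&(im.min(2)>90)&(im.max(2)-im.min(2)<40)
for b in blobs(s,30):
    q=w[b[0]][:,:2];u,_,v=np.linalg.svd(q-q.mean(0),full_matrices=False);print(' stripe',b[1][4],b[2].round(),'yaw',np.degrees(np.arctan2(v[0][1],v[0][0])).round(1))
p=w[t&~s&(im.max(2)<60)];print(' cap top z',np.median(p[:,2]).round(4),len(p))
tl=(c["z_map"]>0)&(d<.05)&(im[:,:,2]>im[:,:,0]+25)&(im[:,:,1]>im[:,:,0]+25); p=w[tl]
if len(p)>50:
  for z0 in (.036,.042): 
    k=p[(p[:,2]>z0)&(p[:,2]<.052)]; print(' shoulder',len(k),np.median(k[:,2]).round(4),cv2.minAreaRect((k[:,:2]*1000).astype(np.float32)))
import sys
if len(sys.argv)>1: save(c,sys.argv[1])
E
python3 st.py
```

```text
6.9667 [0.4999 0.1808 0.0866] F [-1.1 -1.   5.4] M [-0.044  0.075  0.086] yaw_y 52.6
 stripe 525 [359. 347.] yaw 45.6
 stripe 52 [368. 376.] yaw 97.1
 cap top z 0.089 12397
 shoulder 3235 0.0453 ((497.3168640136719, 183.1483154296875), (47.30142593383789, 45.375946044921875), 22.141664505004883)
 shoulder 2799 0.0456 ((496.70745849609375, 184.93153381347656), (47.363311767578125, 41.14434814453125), 22.62135124206543)
```

servo_tool(series="1 0 0 0 0 0 -4; 1 0 0 0 0 0 -8; 1 0 0 0 0 0 -12; 1 0 0 0 0 0 -12; 1 0 0 0 0 0 -12")

```text
time_s: 7.43
eef_pos: [0.5002, 0.1811, 0.0873]
eef_rot: [0.002, 0.22, 0.975, 0.001]
wrist_force: [-2.2, -0.8, 9.7]
opening: 0.517
grasp_force: 63.7
```

```bash
python3 st.py
```

```text
7.4333 [0.5002 0.1811 0.0873] F [-2.2 -0.8  9.7] M [0.098 0.283 0.103] yaw_y 64.6
 stripe 471 [358. 347.] yaw 58.2
 stripe 52 [368. 376.] yaw -69.5
 cap top z 0.0897 12449
 shoulder 3446 0.0453 ((497.6249694824219, 181.80714416503906), (47.204978942871094, 47.32432174682617), 22.996517181396484)
 shoulder 3007 0.0456 ((497.68402099609375, 181.8320770263672), (47.12275314331055, 47.27818298339844), 23.05826759338379)
```

servo_tool(series="1 0 0 -.0005 0 0 -3; 1 0 0 -.0005 0 0 -6; 1 0 0 -.0005 0 0 -8; 1 0 0 -.0005 0 0 -8; 1 0 0 -.0005 0 0 -8")

```text
time_s: 7.9
eef_pos: [0.5002, 0.1811, 0.0873]
eef_rot: [0.002, 0.152, 0.988, 0.001]
wrist_force: [0.1, 0.0, 5.6]
opening: 0.517
grasp_force: 63.2
```

```bash
python3 st.py w4.png
```

```text
7.9 [0.5002 0.1811 0.0873] F [0.1 0.  5.6] M [0.077 0.016 0.009] yaw_y 72.6
 stripe 469 [358. 347.] yaw -113.8
 stripe 41 [371. 374.] yaw -56.2
 cap top z 0.0897 12467
 shoulder 3516 0.0453 ((497.2107238769531, 181.34971618652344), (46.466552734375, 47.533164978027344), 22.85951805114746)
 shoulder 3079 0.0456 ((497.22528076171875, 181.35336303710938), (46.45769500732422, 47.513282775878906), 22.88651466369629)
```

View pics/w4.png

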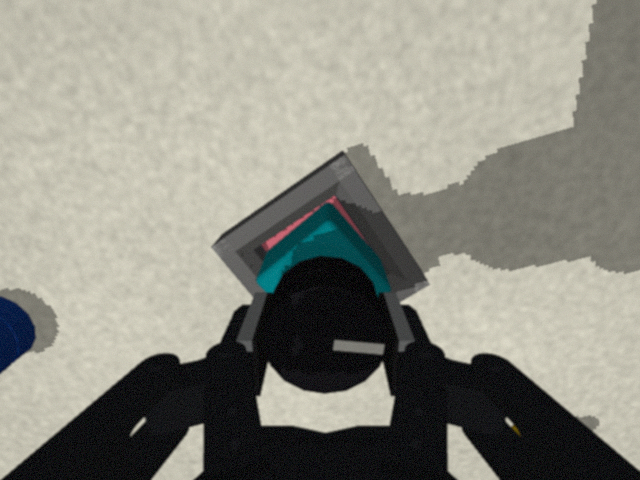

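The wrist view shows the cap with its stripe near (358,347) and the teal jar's corner in the well at (325,210). Relative turn is about 43° and the torque has dropped to zero, so I'll try a small lift.

servo_tool(series="1 0 0 -.001 0 0 0; 1 0 0 -.002 0 0 0; 1 0 0 -.003 0 0 0; 1 0 0 -.004 0 0 0; 1 0 0 -.004 0 0 0")

```text
time_s: 8.37
eef_pos: [0.4986, 0.1808, 0.0897]
eef_rot: [0.0, 0.152, 0.988, 0.0]
wrist_force: [1.0, 0.1, 0.2]
opening: 0.521
grasp_force: 62.7
```

```bash
python3 st.py
```

```text
8.3667 [0.4986 0.1808 0.0897] F [1.  0.1 0.2] M [-0.033 -0.179  0.023] yaw_y 72.6
 stripe 463 [358. 347.] yaw -114.1
 stripe 35 [373. 372.] yaw -52.5
 cap top z 0.0921 12470
 shoulder 3257 0.0453 ((497.06622314453125, 181.27883911132812), (46.416343688964844, 47.66072082519531), 22.89430809020996)
 shoulder 2824 0.0455 ((497.07806396484375, 181.26580810546875), (46.39385986328125, 47.63547897338867), 22.88003921508789)
```

servo_tool(series="1 0 0 -.003 0 0 0; 1 0 0 -.006 0 0 0; 1 0 0 -.009 0 0 0; 1 0 0 -.012 0 0 0; 1 0 0 -.015 0 0 0; 1 0 0 -.018 0 0 0; 1 0 0 -.021 0 0 0; 1 0 0 -.023 0 0 0; 1 0 0 -.023 0 0 0; 1 0 0 -.023 0 0 0; 1 0 0 -.023 0 0 0")

```text
time_s: 9.33
eef_pos: [0.4982, 0.1807, 0.1124]
eef_rot: [-0.0, 0.152, 0.988, -0.0]
wrist_force: [-0.1, -0.3, -1.1]
opening: 0.519
grasp_force: 62.8
```

```bash
python3 st.py; python3 -c "
from h import *
c=cam('scene');i=c['img'][100:260,260:470,::-1];cv2.imwrite('pics/s5.png',cv2.resize(i,None,fx=3,fy=3))"
```

```text
9.3333 [0.4982 0.1807 0.1124] F [-0.1 -0.3 -1.1] M [-0.024  0.044 -0.023] yaw_y 72.6
 stripe 459 [358. 347.] yaw -113.8
 stripe 34 [373. 372.] yaw -54.7
 cap top z 0.1147 12491
 shoulder 3383 0.0457 ((497.5129699707031, 181.19435119628906), (47.05805587768555, 47.96083068847656), 22.821815490722656)
 shoulder 3071 0.0459 ((497.516357421875, 181.15386962890625), (47.05189514160156, 47.91012954711914), 22.775535583496094)
```

View pics/s5.png

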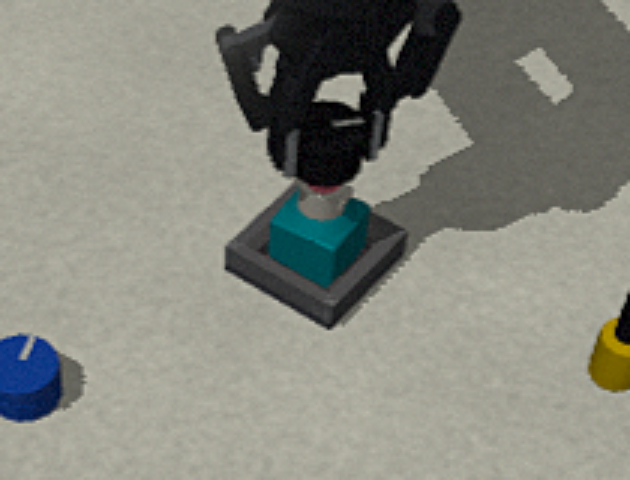

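The scene crop shows the cap in the grip at (320,145), above the bare white neck at (325,203). The jar sits in the holder, and the cap's underside is about 15 mm over the mouth.

```bash
python3 -c "
from bench import ctrl;print(ctrl.hand_in())"
```

```text
the job is handed in; nothing more can be done
None
```

Handed in after about 9.4 s of arm time: the jar is seated in the holder, the cap was unscrewed about 43° and lifted straight off, and it is held level about 15 mm over the open mouth; the bottles and glass were not touched, and no verdict came back.

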